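Pin the retaining bar of a vial carrier

TASK

Secure the vial carrier for transport: slide the steel retaining bar across in front of the vials until its eye lines up between the two ears of the blue yoke, then push the red-headed pin fully home through the near ear, the eye and the far ear. Finally swing the brass keeper fully round behind the pin's head so that the pin cannot back out, and leave all three vials standing in their wells.

Things in the scene. Friction and masses are not known exactly. Their poses are not given: they have to be found in the camera images.
- carrier: Grey base plate fixed to the bench. Origin at bench level; x is the way the pin is pushed (away from the robot), y left, z up. In mm: pin axis along x at y -70, z 40; blue yoke 40 wide in y, 58 high: near ear x -88 to -38, far ear x -22 to -10, bores 13.5; bar channel along y at x -30; white vial block at x 6 to 50, y -29 to 119, vials up to 80 above the bench.
- bar (a joint): Travel of the steel retaining bar along the carrier's -y (to the right), m: 0 fully drawn back to the left, 0.090 eye in line with the bores, end stop at 0.105. Stays where left; friction about 1 N. The pin's tapered nose draws in an eye up to about 3 mm off.
- bar_eye (a point): Centre of the 14.5 mm eye bored along x through the leading (right-hand) end of the bar. The bar is 12 mm thick in x, 28 mm high (top at z 54 mm), 174 mm long, and runs from 14 mm ahead of the eye to the left.
- bar_knob (a point): Centre of the top of the bar's black upright knob: 12 mm in diameter, standing 30 mm above the bar's top, from z 54 to 84 mm; 55 mm to the left of the eye. It can be pushed either way along the carrier's y.
- yoke_mid (a point): Point on the pin axis half-way between the two ears (16 mm gap); the centre of the eye belongs here.
- pin: Loose steel pin, greased, 12 mm thick, 90 mm long from the shoulder, the last 11 mm tapered to 3 mm; red round head 22 mm across, 14 mm long. Origin on its axis at the shoulder under the head; x from head to nose. Starts parked in the near ear, nose inside it, 42 to 52 mm of shank standing out to the robot, head centre 39 mm up, lying on a ledge (top z 28, carrier x -161 to -88). Slides at 1 N; 40 to 85 g.
- pin_tip (a point): End of the pin's nose, 90 mm from its origin.
- near_face (a point): Centre of the bore in the outer face (towards the robot) of the near ear. The pin is home when its shoulder is against this face.
- pin_exit (a point): Point on the pin axis 12 mm beyond the far ear: where the pin's nose stands when the pin is home.
- keeper (a joint): Angle of the brass keeper about its upright pivot, rad. 0: blade along the carrier's -x, beside the pin; grows as it swings clockwise seen from above; 1.57 (end stop): blade along +y, 3 mm behind the head of a home pin. Other stop -0.5. Stays where left; friction 0.02 N m.
- keeper_pivot (a point): Pivot of the keeper, 42 mm above the bench, 48 mm to the right of the pin axis and 21 mm out from the near ear's outer face.
- keeper_knob (a point): Centre of the top of the keeper's black upright knob, 10 mm in diameter, 58 mm from the pivot, standing 30 mm above the blade from z 48 to 78 mm. The blade is 8 mm thick, 12 mm high.
- vial_yellow: Glass vial with pale yellow contents, 22 mm in diameter, 61 mm tall, loose in the rightmost well. Origin at its underside; z up.
- vial_yellow_b: Capped glass vial with yellow contents and a pale cap, 23 mm in diameter, 62 mm tall, loose in the middle well. Origin at its underside; z up.
- amber_bottle: Brown glass bottle, 32 mm in diameter, 53 mm tall, loose in the leftmost well. Origin at its underside; z up.

How it is judged:
By the outcome, as a careful person would: the job done as asked, in the order asked, and still so for the second after the job is handed in, with the robot touching nothing.
It also fails if it takes over 54 s, if anything falls off the work surface, if the arm or the gripper's body presses on something with over 40 N, if the wrist force passes 120 N, or if a joint passes its speed limit or range.

ROBOT

A 6-joint arm with a two-finger parallel gripper is mounted at the origin on a cart in front of the work surface, level with it; the furniture and walls round the work are solid. World frame = base frame: x ahead of the robot, y to its left, z up, the work surface at z = 0. Lengths are in m, angles in rad, forces in N, time in s.
With the tool pointing down it reaches from about 0.375 to 0.9 m from the base axis. Payload 3.1 kg.
Tool frame: the origin (TCP) lies between the finger pads; the fingertips stand robot.tip_extent ahead of it and the grasp point (between the pads) lies 3 mm ahead of it (robot.tip_extent is the distance from the TCP to the fingertips, in m); z points along the fingers, x is the direction in which the jaws open and shut, and the axes are right-handed (so a half turn about z gives the same grasp; the last joint's range is limited). The gripper opens to 87 mm and grips with 3 to 60 N. Pads are 19 mm wide; open, the fingers measure 117 mm over their backs; the gripper's body (75 mm by 190 mm) begins 51 mm behind the grasp point.
Start: joints at [-1.343, 0.527, 1.433, -0, 1.181, -0.178], TCP at [0.247, -0.574, 0.245] pointing down, gripper open.
Joint ranges: [-3.08, 3.08], [-0.75, 2.2], [0.22, 2.44], [-1.43, 4.57], [0, 2.65], [-2.85, 2.85]. Speed limits (rad/s): [2.79, 2.79, 3.14, 3.14, 3.14, 3.14].

INTERFACE

Orientations are given as a unit quaternion [x, y, z, w].
In Python, from rig import robot, cams gives the robot as it stands.
- The arm moves only by the tool carry_out, never from a script. Its argument "steps" is a list of rows, each a list of 3 entries, a list of its own where there are three numbers: the shift along the world's x, y, z in cm, then the turn about the world's z in degrees, then the closure, from 0 (fully open) to 1 (shut). In form: [[[dx, dy, dz], spin, fingers], ...]. A call has 1 to 10 rows; each row shifts and turns the pose as measured when the row begins; what a row does not reach is not made up. A row lasts 1/10 s, in which the tool goes at most 50 mm and 8.59 degrees, less where a joint would pass 70% of its speed; a pose out of reach is approached as far as the arm can. A call with a gripper value outside its range is refused whole. The fingers move at their own pace and stop on an object; "squeeze" is the grip in N (left out, the last holds). Time passes only in rows, so rows that do not move let the fingers close. It gives the time, the measured TCP pose, the force and the opening at its end, in the units of the state.
- robot.get_obs(): the state, without advancing time (a new reading comes with each control period).
- cams.camera(name): name is "side" or "top"; returns a dict with "pixels" (480x640x3 uint8, red, green, blue), "fx", "fy", "cx", "cy" (pixels), "eye" and "rotation" of the camera in the world. Camera axes: x right, y up, looking along -z (the intrinsics and any distortion apply to the point x, -y, -z); pixel columns grow to the right and rows downward; lengths in m; the calibration is good to about 2 mm. A picture is of the moment at which its call begins. There is no depth.
- robot.hand_in(): hands the job in, once; it reports no verdict.
The state is a dict: "time": time; "q": joint angles; "joint_velocities": joint speeds; "joint_torque": joint torques, N m; "position": TCP position; "tool_rot": TCP orientation; "ft_force": force on the tool from outside, world axes, zero at the start; "moment": the same for the moment, N m; "grip_width": finger opening in m.
Only numpy, scipy, OpenCV 4.12 (cv2) and the standard library are available. Lean on these libraries where they do the work, as an engineer would, in place of code of your own. Each camera call takes 0.05 s, during which the arm holds its last target. There are 200 camera calls.

## Working session

There is one attempt and no reset: what is moved stays moved. The work goes in short steps, Python scripts to look and compute and a tool call to move; the robot and the scene stay as the last step left them, time stands still between calls to the robot, and variables do not carry over. Pictures are saved under pics/ and viewed, about 8 in all and at most 12, crops included, and the job is handed in when it is done.

Besides the shell and the picture viewer there is one more tool, called after ">>>" as name(argument=value, ...) on one line, values as JSON. carry_out: Moves the arm, as the interface text tells. Its arguments: {"type":"object","properties":{"steps":{"type":"array"},"squeeze":{"type":"number"}},"required":["steps"]}

```bash
mkdir -p pics; ls; python3 - <<'E'
from rig import robot, cams
import cv2
o=robot.get_obs(); print(o, robot.tip_extent)
for n in("side","top"):
    c=cams.camera(n); cv2.imwrite(f"pics/{n}0.png",c["pixels"][:,:,::-1]); print(n,{k:v for k,v in c.items() if k!="pixels"})
E
```

```text
pics
{'time': 0.0, 'q': array([-1.34350869e+00,  5.28449258e-01,  1.43390124e+00, -6.08282893e-05,
        1.18136163e+00, -1.78532293e-01]), 'joint_velocities': array([ 0.00096828, -0.00102453, -0.00105375, -0.00221545,  0.0005526 ,
       -0.00173804]), 'joint_torque': array([ 5.86179940e-04, -4.40039277e+01, -1.76593101e+01,  6.34329719e-02,
        5.83601114e-02, -1.60797017e-04]), 'position': array([ 0.24657083, -0.57356752,  0.24358229]), 'tool_rot': array([ 8.35102370e-01, -5.50093545e-01, -7.86785543e-04, -7.10492157e-04]), 'ft_force': array([ 0.40096388, -0.18535645,  0.03552496]), 'moment': array([-0.00198623,  0.02605806, -0.00079649]), 'grip_width': 0.08711355853532127} 0.022
side {'fx': 569.6156902442497, 'fy': 569.6156902442497, 'cx': 319.9797612914828, 'cy': 238.03874105851278, 'eye': array([0.32182053, 0.55117612, 0.466984  ]), 'rotation': array([-0.09226816,  0.50916655,  0.84143092, -0.15565993])}
top {'fx': 470.99182768410054, 'fy': 470.99182768410054, 'cx': 319.6121785048323, 'cy': 243.51678828930525, 'eye': array([ 0.43519561, -0.14548337,  0.90548703]), 'rotation': array([-0.05551494,  0.07343524,  0.70445353, -0.70375463])}
```

View pics/side0.png

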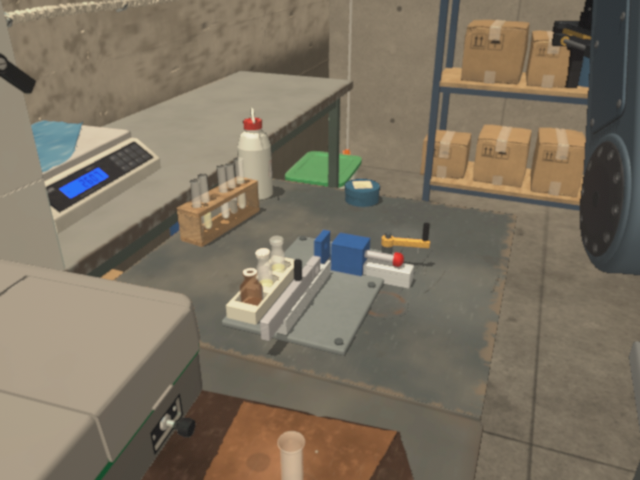

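View pics/top0.png

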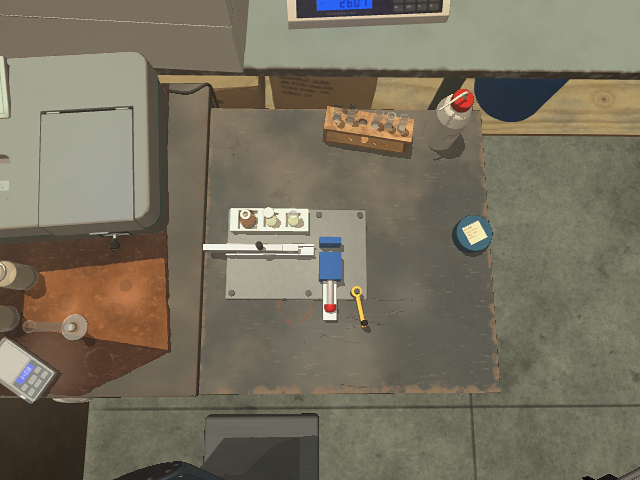

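The top view shows the carrier almost square to the world: bar knob near (260,245), near ear (330,266), far ear (330,242), red head (330,308), keeper pivot (357,291) and keeper knob (365,324). The side view agrees, and all three vials are standing.

```bash
cat > h.py <<'E'
from rig import robot, cams
import cv2, numpy as np
from scipy.spatial.transform import Rotation as R
def cam(n): return cams.camera(n)
def cast(c,u,v,z):
    d=R.from_quat(c["rotation"]).apply([(u-c["cx"])/c["fx"],-(v-c["cy"])/c["fy"],-1.])
    return c["eye"]+d*(z-c["eye"][2])/d[2]
def proj(c,p):
    q=R.from_quat(c["rotation"]).inv().apply(np.asarray(p)-c["eye"])
    return np.array([c["cx"]+c["fx"]*q[0]/-q[2], c["cy"]+c["fy"]*q[1]/q[2]])
def masks(c):
    h=cv2.cvtColor(c["pixels"],cv2.COLOR_RGB2HSV)
    return dict(blue=cv2.inRange(h,(105,140,60),(125,255,255)),red=cv2.inRange(h,(0,170,90),(6,255,255))|cv2.inRange(h,(174,170,90),(180,255,255)),
      brass=cv2.inRange(h,(15,150,120),(28,255,255)),black=cv2.inRange(h,(0,0,0),(180,255,38)))
def blobs(m,roi,amin=15):
    x0,y0,x1,y1=roi; s=m[y0:y1,x0:x1]
    n,l,st,ce=cv2.connectedComponentsWithStats(s)
    return [(st[i,4],ce[i]+[x0,y0],cv2.minAreaRect((np.argwhere(l==i)[:,::-1]+[x0,y0]).astype(np.float32))) for i in range(1,n) if st[i,4]>=amin]
E
python3 - <<'E'
from h import *
np.set_printoptions(precision=4,suppress=True)
for n,roi in(("top",(200,200,400,340)),("side",(220,200,450,350))):
    c=cam(n);m=masks(c)
    for k in m:
        for b in blobs(m[k],roi):
            print(n,k,b[0],b[1],[np.round(cv2.boxPoints(b[2]),1).tolist()])
            if n=="top":
                z={"blue":.058,"red":.045,"brass":.048,"black":.075}[k]
                print("   ",cast(c,*b[1],z), [cast(c,*p,z)[:2].round(4).tolist() for p in cv2.boxPoints(b[2])])
    im=c["pixels"][:,:,::-1]; x0,y0,x1,y1=roi if n=="side" else (195,200,395,340)
    cv2.imwrite(f"pics/{n}c.png",cv2.resize(im[y0:y1,x0:x1],None,fx=3.4 if n=="side" else 4,fy=3.4 if n=="side" else 4,interpolation=cv2.INTER_CUBIC))
E
```

```text
top blue 124 [330.0968 239.5   ] [[[320.0, 237.0], [340.0, 237.0], [340.0, 242.0], [320.0, 242.0]]]
    [ 0.5993 -0.1866  0.058 ] [[0.6039, -0.1681], [0.604, -0.2048], [0.5946, -0.2047], [0.5946, -0.168]]
top blue 555 [330.0919 265.036 ] [[[320.0, 252.0], [340.0, 252.0], [340.0, 278.0], [320.0, 278.0]]]
    [ 0.552  -0.1862  0.058 ] [[0.576, -0.168], [0.576, -0.2045], [0.5284, -0.204], [0.5284, -0.1678]]
top red 72 [329.9167 307.5556] [[[325.0, 304.0], [335.0, 304.0], [335.0, 311.0], [325.0, 311.0]]]
    [ 0.476 -0.186  0.045] [[0.4825, -0.1771], [0.4824, -0.1953], [0.4698, -0.1951], [0.4699, -0.177]]
top brass 163 [358.1963 301.9939] [[[349.6000061035156, 287.70001220703125], [359.29998779296875, 284.6000061035156], [369.79998779296875, 317.5], [360.20001220703125, 320.6000061035156]]]
    [ 0.4858 -0.2372  0.048 ] [[0.5117, -0.222], [0.5173, -0.2398], [0.458, -0.2578], [0.4525, -0.2402]]
side blue 63 [322.1111 236.0952] [[[315.79998779296875, 240.0], [324.5, 229.1999969482422], [328.3999938964844, 232.3000030517578], [319.70001220703125, 243.10000610351562]]]
side blue 348 [350.5747 241.5891] [[[332.8999938964844, 244.8000030517578], [334.79998779296875, 233.0], [367.3999938964844, 238.39999389648438], [365.5, 250.1999969482422]]]
side red 93 [397.7742 258.828 ] [[[394.0, 253.0], [402.0, 253.0], [402.0, 265.0], [394.0, 265.0]]]
side brass 321 [404.3645 241.9252] [[[381.29998779296875, 244.6999969482422], [382.20001220703125, 235.89999389648438], [429.1000061035156, 240.60000610351562], [428.29998779296875, 249.39999389648438]]]
```

View pics/topc.png

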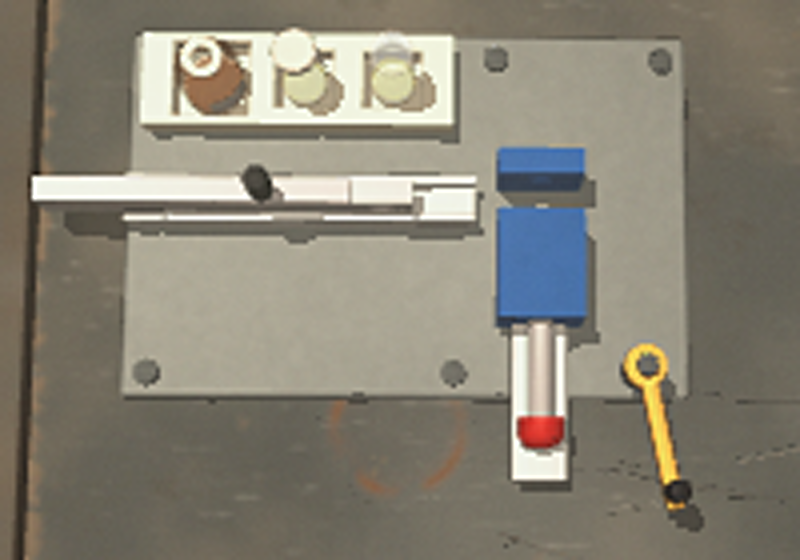

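The crop shows the bar to the left with its knob near full-image (259,243). The pin is parked, with its head near (330,308), and the keeper lies slightly right of the -x line, with its knob near (364,322).

```bash
python3 - <<'E'
from h import *
np.set_printoptions(precision=4,suppress=True)
c=cam("top"); s=cam("side")
P=lambda u,v:(195+u/4-.4,200+v/4-.4)
print("barknob top",cast(c,*P(254,175),.084)," base",cast(c,*P(263,190),.054))
print("keeper knob",cast(c,*P(680,489),.078),"pivot",cast(c,*P(646,365),.048))
print("block corners",cast(c,*P(140,122),.03),cast(c,*P(455,122),.03))
print("bar left end top",cast(c,*P(33,176),.054), "right",cast(c,*P(350,178),.054))
# side view: bar knob top
g=cv2.cvtColor(s["pixels"],cv2.COLOR_RGB2GRAY)
m=(g[252:285,288:308]<40).astype(np.uint8); ys,xs=np.nonzero(m); print("side knob",xs.min()+288,xs.max()+288,ys.min()+252,ys.max()+252)
print("side top cast",cast(s,(xs.min()+xs.max())/2+288,ys.min()+254,.084))
m=(g[218:245,415:436]<40).astype(np.uint8); ys,xs=np.nonzero(m); print(xs.min()+415,xs.max()+415,ys.min()+218,ys.max()+218, cast(s,(xs.min()+xs.max())/2+415,ys.min()+219.5,.078))
print("side red",cast(s,397.8,258.8,.040))
E
```

```text
barknob top [ 0.5871 -0.0578  0.084 ]  base [ 0.5857 -0.0589  0.054 ]
keeper knob [ 0.4497 -0.2446  0.078 ] pivot [ 0.506  -0.2338  0.048 ]
block corners [0.6225 0.0022 0.03  ] [ 0.6228 -0.1467  0.03  ]
bar left end top [0.592 0.046 0.054] right [ 0.5913 -0.0986  0.054 ]Traceback (most recent call last):
  File "<stdin>", line 11, in <module>
    return umr_minimum(a, axis, None, out, keepdims, initial, where)
ValueError: zero-size array to reduction operation minimum which has no identity
```

>>> carry_out(steps=[[[2.6, 4, 0], -7.7, 0.4], [[2.6, 4, 0], -7.7, 0.4], [[2.6, 4, 0], -7.7, 0.5], [[2.6, 4, 0], 0, 0.5], [[2.6, 4, 0], 0, 0.5], [[2.6, 4, 0], 0, 0.5], [[2.6, 4, 0], 0, 0.5], [[2.6, 4, 0], 0, 0.5], [[2.6, 4, 0], 0, 0.5], [[2.6, 4, 0], 0, 0.5]], squeeze=10)

```text
time: 1.3
position: [0.5104, -0.1667, 0.2448]
tool_rot: [-0.697, 0.717, -0.003, -0.002]
ft_force: [0.0, -1.3, 0.0]
grip_width: 0.0434
```

>>> carry_out(steps=[[[2.5, 3.6, 0], 1.6, 0.5], [[2.5, 3.6, 0], 0, 0.5], [[2.2, 3.2, -1], 0, 0.5], [[0, 0, -3], 0, 0.5], [[0, 0, 0], 0, 0.5]])

```text
time: 1.8
position: [0.5887, -0.051, 0.2053]
tool_rot: [0.711, -0.703, 0.006, -0.0]
ft_force: [-1.1, 0.1, -1.3]
grip_width: 0.0433
```

```bash
python3 - <<'E'
from h import *
o=robot.get_obs();print(o["position"],R.from_quat(o["tool_rot"]).as_matrix()[:,0],o["ft_force"])
c=cam("top"); t=c["pixels"][:,:,::-1]; s=cam("side")["pixels"][:,:,::-1]
a=cv2.resize(t[180:340,190:390],None,fx=2,fy=2); b=cv2.resize(s[160:320,220:420],None,fx=2,fy=2)
cv2.imwrite("pics/a1.png",np.hstack([a,b]))
E
```

```text
[ 0.58867697 -0.05099707  0.20533337] [ 0.01018604 -0.99992049  0.00743364] [-1.14472476  0.06745312 -1.26369377]
```

View pics/a1.png

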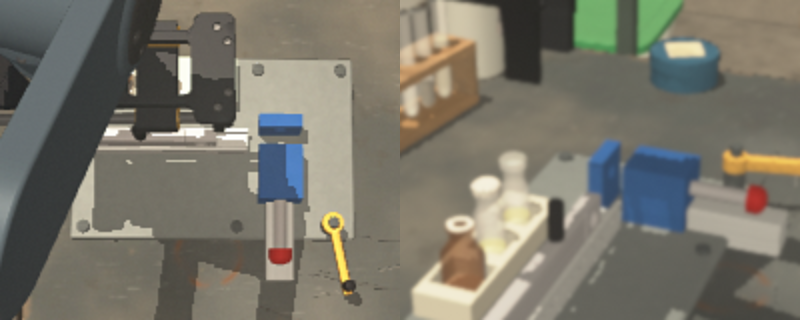

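The gripper (left panel, around (170,70)) stands above the bar knob, and the vials are undisturbed. Next I go down over the knob.

>>> carry_out(steps=[[[-0.3, -0.7, -3], 0, 0.5], [[0, 0, -3], 0, 0.5], [[0, 0, -3], 0, 0.5], [[0, 0, -2], 0, 0.5], [[0, 0, -1], 0, 0.5], [[0, 0, 0], 0, 0.5]])

```text
time: 2.5
position: [0.594, -0.0687, 0.0966]
tool_rot: [-0.707, 0.707, -0.019, 0.007]
ft_force: [-0.4, -0.4, 0.2]
grip_width: 0.0436
```

```bash
python3 - <<'E'
from h import *
o=robot.get_obs();print(o["position"],o["ft_force"])
c=cam("side"); s=c["pixels"][:,:,::-1]
cv2.imwrite("pics/a2.png",cv2.resize(s[190:340,210:430],None,fx=3.5,fy=3.5,interpolation=cv2.INTER_CUBIC))
E
```

```text
[ 0.59400722 -0.06867222  0.09660884] [-0.37746174 -0.38501599  0.1893109 ]
```

View pics/a2.png

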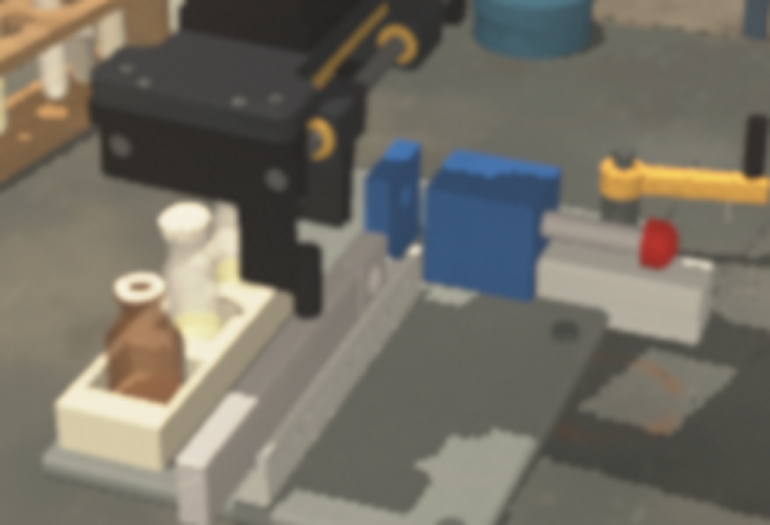

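The side view shows the fingers astride the knob (around (308,280)) and clear of the vials, but about 1 cm too far forward and right. I'll correct that.

>>> carry_out(steps=[[[-0.8, 1.0, 0], 0, 0.5], [[0, 0, 0], 0, 0.5], [[0, 0, -0.6], 0, 0.5], [[0, 0, 0], 0, 0.5]])

```text
time: 2.95
position: [0.5883, -0.0589, 0.0959]
tool_rot: [-0.706, 0.707, -0.023, 0.009]
ft_force: [-0.2, 0.6, 0.4]
grip_width: 0.044
```

>>> carry_out(steps=[[[-0.2, 0, -0.9], 0, 0.5], [[0, 0, -0.5], 0, 0.5], [[0, 0, 0], 0, 0.5]])

```text
time: 3.25
position: [0.5867, -0.0588, 0.0811]
tool_rot: [-0.706, 0.707, -0.024, 0.01]
ft_force: [-0.7, 0.1, -0.1]
grip_width: 0.0435
```

>>> carry_out(steps=[[[0, 0, 0.2], 0, 0.9], [[0, 0, 0], 0, 0.9], [[0, 0, 0], 0, 0.9], [[0, 0, 0], 0, 0.9], [[0, 0, 0], 0, 0.9]])

```text
time: 3.75
position: [0.5868, -0.0589, 0.0828]
tool_rot: [-0.706, 0.707, -0.024, 0.01]
ft_force: [-0.5, 1.7, -1.3]
grip_width: 0.0129
```

>>> carry_out(steps=[[[0, -1, 0], 0, 0.9], [[0, -1, 0], 0, 0.9], [[0, -1, 0], 0, 0.9], [[0, -1, 0], 0, 0.9], [[0, -1, 0], 0, 0.9], [[0, -1, 0], 0, 0.9], [[0, 0, 0], 0, 0.9]])

```text
time: 4.45
position: [0.5864, -0.1245, 0.0828]
tool_rot: [-0.706, 0.708, -0.023, 0.01]
ft_force: [-0.4, -0.7, -0.4]
grip_width: 0.0116
```

>>> carry_out(steps=[[[0, -0.7, 0], 0, 0.9], [[0, 0, 0], 0, 0.9], [[0, 0, 0], 0, 0.9]])

```text
time: 4.75
position: [0.5863, -0.133, 0.0828]
tool_rot: [-0.705, 0.708, -0.023, 0.01]
ft_force: [0.7, 1.1, -0.3]
grip_width: 0.0118
```

>>> carry_out(steps=[[[0, 0, 0], 0, 0.78], [[0, 0, 0], 0, 0.78], [[0, 0, 2], 0, 0.78], [[0, 0, 4], 0, 0.78], [[0, 0, 4], 0, 0.78], [[-4, -1, 2], 0, 1], [[-4.5, -1.5, 0], 0, 1], [[-4.5, -1.5, 0], 0, 1], [[-3, -1, 0], 0, 1], [[0, 0, 0], 0, 1]])

```text
time: 5.75
position: [0.423, -0.1815, 0.2078]
tool_rot: [0.709, -0.704, 0.027, -0.009]
ft_force: [1.5, 0.3, 0.6]
grip_width: 0.0004
```

```bash
python3 - <<'E'
from h import *
o=robot.get_obs();print(o["position"],R.from_quat(o["tool_rot"]).as_matrix().round(3).tolist(),o["grip_width"])
c=cam("top"); t=c["pixels"][:,:,::-1]; s=cam("side")["pixels"][:,:,::-1]
print("target knob px",proj(c,[.585,-.132,.084]),"base",proj(c,[.585,-.132,.054]))
a=cv2.resize(t[190:340,210:385],None,fx=2.28,fy=2.28); b=cv2.resize(s[200:330,230:450],None,fx=2.63,fy=2.63)[:342,:400]
k=cv2.resize(t[225:265,270:350],None,fx=5,fy=5,interpolation=cv2.INTER_CUBIC)
cv2.imwrite("pics/a3.png",np.vstack([np.hstack([a[:340,:399],b[:340,:400]]),np.hstack([k,np.zeros((200,399,3),np.uint8)])]))
E
```

```text
[ 0.42301122 -0.18148864  0.20782631] [[0.006, -0.999, 0.051], [-1.0, -0.007, -0.025], [0.025, -0.051, -0.998]] 0.00038745082671237956
target knob px [300.06561627 244.56205167] base [300.3216134  247.49654898]
```

View pics/a3.png

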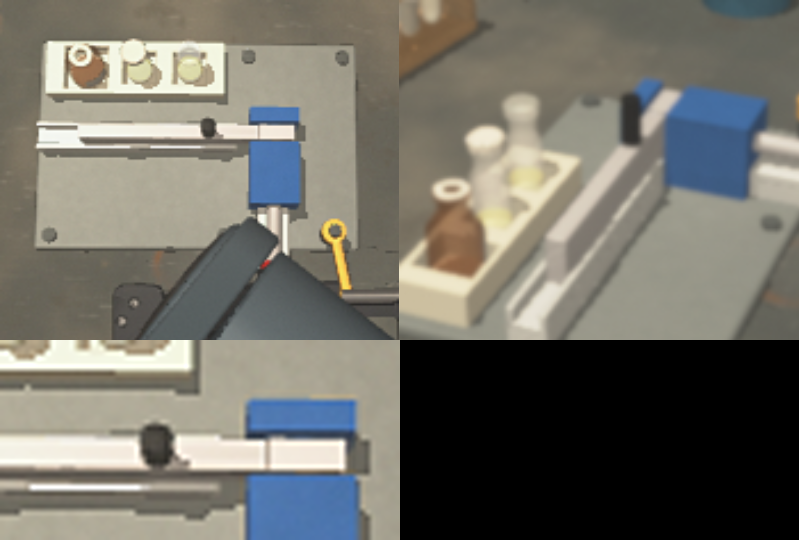

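The images show the bar inside the yoke gap, its right end a little short of the yoke's right edge, and the vials standing. The eye may be 1–3 mm too far right, so I'll measure the edges.

```bash
python3 - <<'E'
from h import *
c=cam("top"); p=c["pixels"].astype(int)
def edge(sig,lo):  # subpixel half-level crossings
    h=(sig.max()+sig.min())/2; return [round(lo+i+(h-sig[i])/(sig[i+1]-sig[i]),2) for i in range(len(sig)-1) if (sig[i]-h)*(sig[i+1]-h)<0]
bl=(p[:,:,2]-p[:,:,0])
e=edge(bl[256:274,310:350].mean(0),310);print("near ear",e,[cast(c,u,265,.058)[1] for u in e])
e=edge(bl[237:240,310:350].mean(0),310);print("far ear",e,[cast(c,u,238,.058)[1] for u in e])
e=edge(p[245:249,325:350,0].mean(0),325);print("bar end",e,[cast(c,u,247,.054)[1] for u in e])
e=edge(p[243:247,290:312].sum(2).mean(0),290);print("knob",e,[cast(c,u,245,.08)[1] for u in e])
E
```

```text
near ear [np.float64(318.88), np.float64(341.21)] [np.float64(-0.16585652902403017), np.float64(-0.2064463059183282)]
far ear [np.float64(319.04), np.float64(340.73)] [np.float64(-0.16630060893985077), np.float64(-0.20614544632509402)]
bar end [np.float64(338.57)] [np.float64(-0.20226179978977324)]
knob [np.float64(297.53), np.float64(304.2)] [np.float64(-0.12742836706049543), np.float64(-0.13929294719826626)]
```

>>> carry_out(steps=[[[0, -0.4, -3], 0, 1], [[0, 0, -4], 0, 1], [[0, 0, -4], 0, 1], [[0, 0, -2], 0, 1], [[0, 0, -1], 0, 1], [[0, 0, 0], 0, 1]])

```text
time: 6.5
position: [0.4403, -0.1886, 0.0644]
tool_rot: [0.713, -0.7, 0.039, -0.012]
ft_force: [0.4, 0.3, 0.0]
grip_width: 0.0004
```

>>> carry_out(steps=[[[-0.3, 0.2, -0.7], 0, 1], [[0, 0, -0.4], 0, 1], [[0, 0, 0], 0, 1]])

```text
time: 6.8
position: [0.4397, -0.1871, 0.0542]
tool_rot: [0.713, -0.699, 0.041, -0.012]
ft_force: [-0.1, -0.1, -0.3]
grip_width: 0.0004
```

```bash
python3 - <<'E'
from h import *
o=robot.get_obs();print(o["position"],R.from_quat(o["tool_rot"]).as_matrix()[:,2].round(3),o["q"].round(3))
s=cam("side")["pixels"][:,:,::-1]
cv2.imwrite("pics/a4.png",cv2.resize(s[190:310,290:460],None,fx=4,fy=4,interpolation=cv2.INTER_CUBIC))
E
```

```text
[ 0.43971228 -0.18705837  0.05419714] [ 0.076 -0.04  -0.996] [-0.645  0.664  2.003  0.035  0.389  0.874]
```

View pics/a4.png

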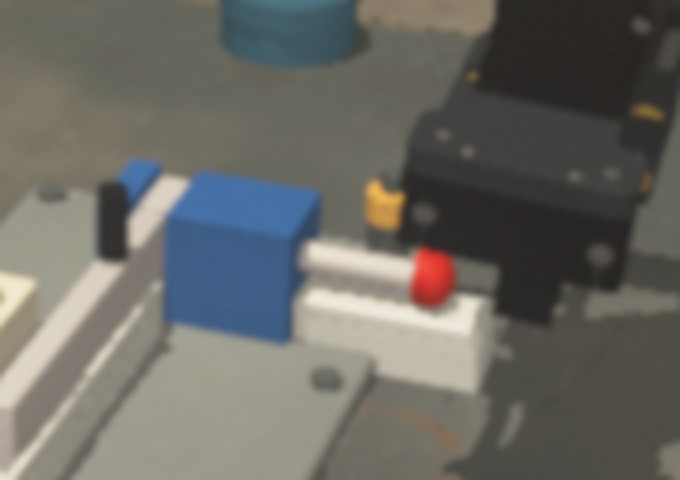

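The finger stands behind the red head (finger about (530,290), head (432,277) in the crop), above the ledge. Now I push.

>>> carry_out(steps=[[[0.8, 0, 0.3], 0, 1], [[0.8, 0, 0], 0, 1], [[0.6, 0, 0], 0, 1], [[0.6, 0, 0], 0, 1], [[0, 0, 0], 0, 1]])

```text
time: 7.35
position: [0.4719, -0.1882, 0.0601]
tool_rot: [0.713, -0.699, 0.044, -0.013]
ft_force: [-0.5, -0.2, 0.1]
grip_width: 0.0005
```

>>> carry_out(steps=[[[0.5, 0.1, -0.3], 0, 1], [[0.5, 0.1, 0], 0, 1], [[0.5, 0, -0.1], 0, 1], [[0, 0, 0], 0, 1]])

```text
time: 7.75
position: [0.4878, -0.1857, 0.0555]
tool_rot: [0.713, -0.699, 0.044, -0.013]
ft_force: [-0.0, 0.2, -0.8]
grip_width: 0.0006
```

>>> carry_out(steps=[[[0.5, 0, 0], 0, 1], [[0.5, 0, 0], 0, 1], [[0.4, 0, 0], 0, 1], [[0, 0, 0], 0, 1]])

```text
time: 8.15
position: [0.5014, -0.1851, 0.055]
tool_rot: [0.713, -0.699, 0.042, -0.012]
ft_force: [-2.0, -0.7, 0.6]
grip_width: 0.0007
```

>>> carry_out(steps=[[[0.3, 0, 0], 0, 1], [[0.3, 0, 0], 0, 1], [[0, 0, 0], 0, 1]])

```text
time: 8.45
position: [0.5011, -0.1846, 0.0542]
tool_rot: [0.714, -0.699, 0.036, -0.008]
ft_force: [-0.5, -0.1, -0.4]
grip_width: 0.0006
```

```bash
python3 - <<'E'
from h import *
o=robot.get_obs();print(o["position"],o["ft_force"])
s=cam("side")["pixels"][:,:,::-1]
cv2.imwrite("pics/a5.png",cv2.resize(s[190:310,290:460],None,fx=4,fy=4,interpolation=cv2.INTER_CUBIC))
E
```

```text
[ 0.50109816 -0.18463851  0.0542379 ] [-0.49023587 -0.06540489 -0.35972446]
```

View pics/a5.png

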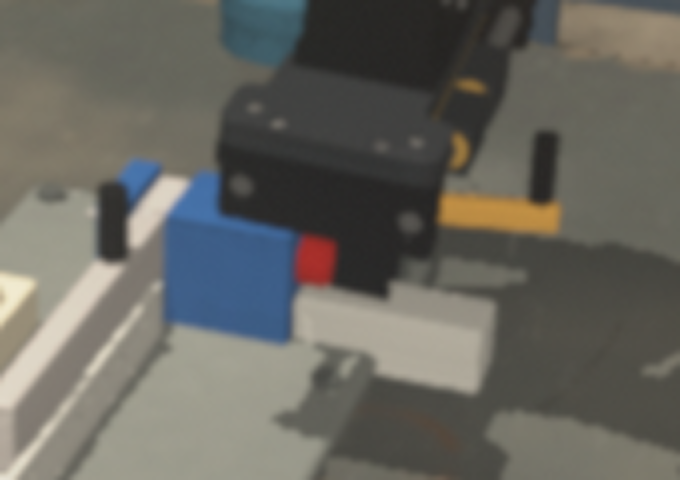

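The head (crop (315,260)) is flush against the near ear and the TCP stalled at x 0.501, as predicted for home. Next is the keeper.

>>> carry_out(steps=[[[-2, 0, 0], 0, 1], [[-1, 0, 2], 0, 1], [[-1, 0, 4], 0, 1], [[-0.5, -2.5, 2], 0, 1], [[0, -3.5, 0], 0, 1], [[0, -3, 0], 0, 1], [[0, 0, 0], 0, 1]])

```text
time: 9.2
position: [0.4596, -0.2781, 0.1389]
tool_rot: [0.714, -0.698, 0.042, -0.011]
ft_force: [-0.2, -0.2, -0.4]
grip_width: 0.0004
```

```bash
python3 - <<'E'
from h import *
o=robot.get_obs();print(o["position"],R.from_quat(o["tool_rot"]).as_matrix()[:,[0,2]].round(3).tolist(),o["q"].round(3))
c=cam("side");s=c["pixels"][:,:,::-1]
cv2.imwrite("pics/a6.png",cv2.resize(s[160:310,290:470],None,fx=4,fy=4,interpolation=cv2.INTER_CUBIC))
print(proj(c,[.4497,-.2446,.078]),proj(c,[.513,-.186,.040]))
E
```

```text
[ 0.45963197 -0.27810962  0.13892342] [[0.021, 0.075], [-0.999, -0.044], [0.046, -0.996]] [-0.763  0.541  1.812  0.031  0.705  0.762]
[425.1634448 224.0491419] [373.95771697 255.60097488]
```

View pics/a6.png

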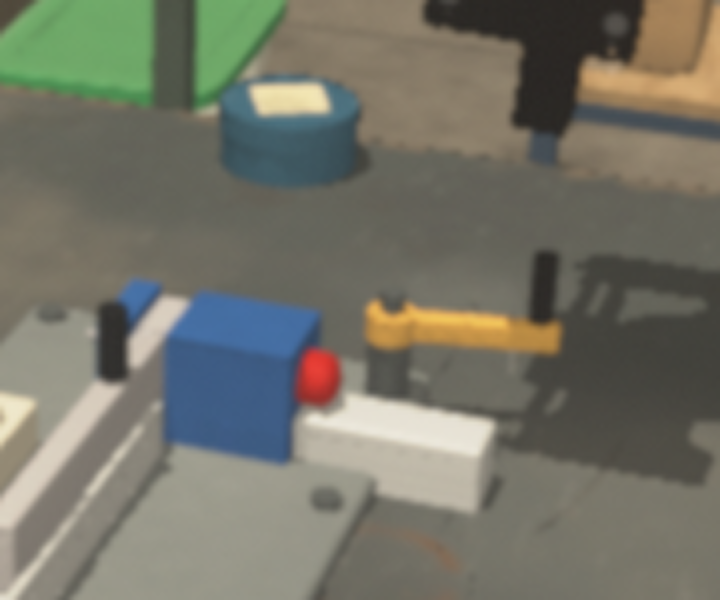

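The pin's head (crop (317,377)) is hard on the near ear, and the keeper knob at (543,285) is untouched. I descend on the knob's right-hand side.

>>> carry_out(steps=[[[-0.8, 0, -2.5], 0, 1], [[-0.5, 0, -2], 0, 1], [[-0.3, 0, -1], 0, 1], [[0, 0, 0], 0, 1]])

```text
time: 9.65
position: [0.4429, -0.2721, 0.0823]
tool_rot: [0.715, -0.698, 0.041, -0.012]
ft_force: [-1.0, -0.0, -0.8]
grip_width: 0.0004
```

>>> carry_out(steps=[[[0.6, 0, -0.6], 0, 1], [[0, 0.8, 0], 0, 1], [[0, 0.8, 0], 0, 1], [[0.3, 1, 0], 0, 1], [[0.5, 1, 0], 0, 1], [[0.8, 1, 0], 0, 1], [[0.8, 1, 0], 0, 1], [[0, 0, 0], 0, 1]])

```text
time: 10.45
position: [0.4771, -0.2089, 0.0785]
tool_rot: [0.716, -0.697, 0.043, -0.012]
ft_force: [-0.1, 0.5, 0.5]
grip_width: 0.0006
```

>>> carry_out(steps=[[[0, -1, 0], 0, 1], [[-2.5, 0, 0], 0, 1], [[-2.5, 0, 0], 0, 1], [[0, 1.5, 0], 0, 1], [[0, 1.8, 0], 0, 1], [[0, 0, 0], 0, 1]])

```text
time: 11.05
position: [0.4288, -0.1896, 0.08]
tool_rot: [0.715, -0.697, 0.048, -0.013]
ft_force: [0.3, -0.4, -0.5]
grip_width: 0.0008
```

```bash
python3 - <<'E'
from h import *
o=robot.get_obs();print(o["position"],o["ft_force"])
c=cam("side");s=c["pixels"][:,:,::-1]; t=cam("top")["pixels"][:,:,::-1]
cv2.imwrite("pics/a7.png",np.hstack([cv2.resize(s[190:310,300:450],None,fx=2.66,fy=2.66,interpolation=cv2.INTER_CUBIC)[:319,:399],cv2.resize(t[220:340,260:410],None,fx=2.66,fy=2.66)[:319,:399]]))
E
```

```text
[ 0.42878662 -0.18961672  0.07995301] [ 0.27081573 -0.41366056 -0.54490503]
```

View pics/a7.png

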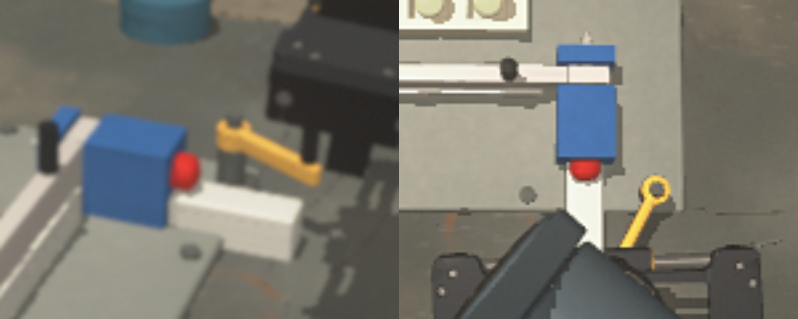

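The keeper is about half a radian round (blade from (655,190) to (622,245)), less than intended, so the fingers are narrower than I assumed. The pin's nose shows beyond the far ear at (587,38). I'll push once more towards +y.

>>> carry_out(steps=[[[0, -2.5, -0.3], 0, 1], [[0, -2.2, 0], 0, 1], [[1.5, 0, 0], 0, 1], [[0.8, 0, 0], 0, 1], [[0, 0, 0], 0, 1]])

```text
time: 11.65
position: [0.4582, -0.2455, 0.0778]
tool_rot: [0.715, -0.697, 0.054, -0.013]
ft_force: [-0.6, 0.0, 0.5]
grip_width: 0.0005
```

>>> carry_out(steps=[[[0, 1, 0], 0, 1], [[0.2, 1, 0], 0, 1], [[0.5, 1, 0], 0, 1], [[0.5, 0.9, 0], 0, 1], [[0.4, 0.4, 0], 0, 1], [[0, 0, 0], 0, 1]])

```text
time: 12.25
position: [0.4768, -0.1988, 0.0785]
tool_rot: [0.716, -0.696, 0.056, -0.013]
ft_force: [-0.4, -1.5, -0.7]
grip_width: 0.0005
```

>>> carry_out(steps=[[[0, -1.2, 0], 0, 1], [[-2.5, 0, 0], 0, 1], [[-2, 0, 0], 0, 1], [[0, 1.5, 0], 0, 1], [[0, 0.9, 0], 0, 1], [[0, 0, 0], 0, 1]])

```text
time: 12.85
position: [0.4289, -0.1863, 0.0777]
tool_rot: [0.716, -0.696, 0.053, -0.013]
ft_force: [0.4, 0.6, -0.5]
grip_width: 0.0004
```

Now I push +x, with the tool's y near the knob's final -0.176.

>>> carry_out(steps=[[[1.2, 0.3, 0], 0, 1], [[1, 0.2, 0], 0, 1], [[1, 0.1, 0], 0, 1], [[0.8, 0, 0], 0, 1], [[0.6, 0, 0], 0, 1], [[0.5, 0, 0], 0, 1], [[0, 0, 0], 0, 1]])

```text
time: 13.55
position: [0.484, -0.1783, 0.0771]
tool_rot: [0.717, -0.695, 0.051, -0.013]
ft_force: [-0.7, 0.1, 0.7]
grip_width: 0.0004
```

>>> carry_out(steps=[[[0.4, 0, 0], 0, 1], [[0.4, 0, 0], 0, 1], [[0.4, 0, 0], 0, 1]])

```text
time: 13.85
position: [0.491, -0.1772, 0.0763]
tool_rot: [0.718, -0.694, 0.045, -0.01]
ft_force: [-14.3, -5.5, 6.8]
grip_width: 0.0008
```

>>> carry_out(steps=[[[-1.5, 0, 0], 0, 1], [[-2.5, 0, 0], 0, 1], [[-1, 0, 3], 0, 1], [[0, -3, 4], 0, 1], [[0, -4.5, 2], 0, 1], [[0, -4.5, 0], 0, 1], [[0, -4.5, 0], 0, 1], [[0, -4.5, 0], 0, 1], [[0, -4.5, 0], 0, 1], [[0, 0, 0], 0, 1]])

```text
time: 14.85
position: [0.4398, -0.4476, 0.1739]
tool_rot: [0.718, -0.694, 0.054, -0.007]
ft_force: [0.1, 0.4, 0.1]
grip_width: 0.0006
```

```bash
python3 - <<'E'
from h import *
o=robot.get_obs();print(o["position"],o["ft_force"])
c=cam("top");s=cam("side")["pixels"][:,:,::-1]; t=c["pixels"][:,:,::-1]
cv2.imwrite("pics/a8.png",np.hstack([cv2.resize(s[200:320,225:425],None,fx=2,fy=2,interpolation=cv2.INTER_CUBIC),np.vstack([cv2.resize(t[200:320,225:385],None,fx=2.5,fy=2.5,interpolation=cv2.INTER_CUBIC)[:240]])]) if 0 else np.hstack([cv2.resize(s[200:320,225:425],(400,240),interpolation=cv2.INTER_CUBIC),cv2.resize(t[200:320,225:385],(400,300),interpolation=cv2.INTER_CUBIC)[60:300]]))
b=blobs(masks(c)["brass"],(280,270,400,340)); print([(x[0],cv2.boxPoints(x[2]).round(1).tolist()) for x in b], "knob final", proj(c,[.506,-.176,.078]), "theta", [np.round([cast(c,*p,.048)[:2] for p in cv2.boxPoints(x[2])],4).tolist() for x in b])
E
```

```text
[ 0.4398148  -0.44760166  0.17389263] [0.0875251  0.40039535 0.0626606 ]
[(np.int32(152), [[327.0, 292.0], [328.3999938964844, 282.1000061035156], [361.70001220703125, 286.79998779296875], [360.29998779296875, 296.79998779296875]])] knob final [325.00266145 289.46398444] theta [[[0.504, -0.1807], [0.5221, -0.1834], [0.5133, -0.2442], [0.4952, -0.2413]]]
```

View pics/a8.png

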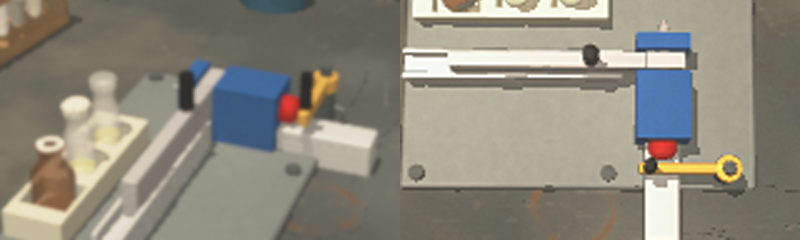

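The top view shows the blade from its pivot at (730,168) straight across behind the red head. Its knob is at full-image (325,290), against a predicted end-stop position of (325,289.5). The pin's nose is out past the far ear, and all three vials are standing. I'm handing in.

```bash
python3 -c "
from rig import robot
print(robot.hand_in())"
```

```text
the job is handed in; nothing more can be done
None
```

The carrier is secured and the job is handed in, at about 15 s on the robot's clock out of the 54 s allowed.

- **Bar:** I gripped the bar's knob and slid it across. The image measurement put the eye about 2 mm past the bores, inside the roughly 3 mm the pin's nose can draw in. I left it there, and the pin went through without jamming.
- **Pin:** I pushed it until it stalled at the position predicted for home. The last pictures show its head on the near ear and its nose out beyond the far ear.
- **Keeper:** The first push turned it only about half a radian. I repeated it, then pushed it to a firm stop at about 14 N. The top view shows the blade straight across behind the head, with its knob within about 1 pixel of the predicted end-stop position.
- **Vials:** All three are standing in their wells, and the arm is clear of everything.

**Disagreements:** The rectangle fitted to the brass blade read about 8° off square. I put that down to the pivot ring skewing the fit, because the knob position and the force stall both say it is fully round. The tool also built up a tilt of about 6° over the moves, which did no harm.

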